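# Zero the peak pointer and press the burner knob onto its D spindle

### The arm

A 6-joint arm with a two-finger parallel gripper is mounted at the origin on the work surface. World frame = base frame: x ahead of the robot, y to its left, z up, the work surface at z = 0. Lengths are in mm, angles in rad, forces in N, time in s.
With the tool pointing down it reaches from about 350 to 975 mm from the base axis. Payload 7.1 kg.
Tool frame: the origin (TCP) lies at the very end of the fingers, on their centre line; the grasp point (between the pads) lies 19 mm behind it; z points along the fingers, y is the line along which they close (so a half turn about z gives the same grasp; the last joint's range is limited). The gripper opens to 88 mm and grips with 3 to 60 N. Pads are 20 mm wide; open, the fingers measure 115 mm over their backs; the gripper's body (75 mm by 178 mm) begins 61 mm behind the grasp point.
Start: joints at [-1.353, 0.423, 1.63, -0, 1.089, -0.019], TCP at [146.64, -607.537, 222.675] pointing down, gripper open.
Joint ranges: [-3, 3], [-0.9, 2.11], [0.09, 2.58], [-1.31, 4.45], [0.11, 2.69], [-2.54, 2.54]. Speed limits (rad/s): [2.39, 2.39, 3.01, 3.14, 3.14, 3.14].

### API

Orientations are given as a rotation vector (axis times angle).
In Python, from workcell import sensors, imaging, close_job gives the robot as it stands. The module is installed in compiled form; this text tells all that it offers.
- The arm moves only by the tool servo_tool, never from a script. Its argument "steps" is a list of rows, each a list of 3 entries, a list of its own where there are three numbers: the shift along the world's x, y, z in m, then the turn, a rotation vector about the world's x, y, z in degrees, then the opening, from -1 (shut) to 1 (fully open). A call has exactly 8 rows; each row shifts and turns the commanded pose from where the row before left it; what a row does not reach is not made up. A row lasts 1/12 s, in which the tool goes at most 41.7 mm and 7.16 degrees, less where a joint would pass 70% of its speed; a pose out of reach is approached as far as the arm can. A call is refused whole if a number of a shift passes 0.0417 or a number of a turn 7.16, either way. A call with a gripper value outside its range is refused whole. The fingers move at their own pace and stop on an object; the grip force is fixed at half the most. Time passes only in rows, so rows that do not move let the fingers close, or fill a call up. It gives the time, the measured TCP pose, the force, the opening and the grip force at its end, in the units of the state.
- sensors.get_obs(): the state, without advancing time (a new reading comes with each control period).
- imaging.get_image(name): name is "side" or "top"; returns a dict with "color" (400x640x3 uint8, blue, green, red), "range_z" (400x640 float32, mm along the optical axis (not along the pixel's ray), 0 where there is no reading), "vertical_fov" (degrees; the focal length in pixels is half the picture's height over the tangent of half this angle, whatever the lens; pixels are square), "cx", "cy" (the principal point, pixels), "rvec" (rotation vector, rad) and "tvec" (3), from world to camera coordinates, as OpenCV has them. Camera axes: x right, y down, z forward; pixel columns grow to the right and rows downward; lengths in mm; the calibration is good to about 2 mm. A picture is of the moment at which its call begins.
- close_job(): hands the job in; it is judged then, once.
The state is a dict: "t": time; "qpos": joint angles; "qvel": joint speeds; "joint_torque": joint torques, N m; "ee_pos": TCP position; "orientation": TCP orientation; "ft_force": force on the tool from outside, world axes, zero at the start; "moment": the same for the moment, N m; "width": finger opening in mm; "grasp_force": force on a finger pad.
Only numpy, scipy, OpenCV 4.12 (cv2) and the standard library are available. Lean on these libraries where they do the work, as an engineer would, in place of code of your own. Each camera call takes 0.05 s, during which the arm holds its last target. There are 200 camera calls.

### The job

Get the pressure steriliser ready to be lit. First turn the knurled knob on its lid gauge anticlockwise until the red peak pointer is back at its zero stop; then pick up the loose burner knob, turn it so that the flat in its bore matches the flat of the hob's D-shaped spindle, push it fully onto the spindle, and press knob and spindle all the way in against the valve spring. Finish while still holding the knob pressed in, without letting go, and leave the pill jar, the ear thermometer and the kidney dish where they are.

Things in the scene. Friction and masses are not known exactly. Their poses are not given: they have to be found in the camera images.
- peak (a joint): angle of the red peak pointer of the gauge on the steriliser's lid, rad: 0 at the zero stop, growing clockwise seen from above (0 to 4 bar over 4.7 rad). A little friction (0.025 N m) holds the pointer wherever it is left; the stop is rigid. The black hand stays at zero pressure.
- peak_grip (a point): centre of the black knurled reset knob that carries the red peak pointer: upright round knob, 22 mm across and 22 mm high, standing on the middle of the 80 mm round gauge face; this point is on its axis, half-way up, so 11 mm above the gauge case, whose rim is level with the knob's foot. x along the red pointer, z up. About 260 mm above the bench; nothing stands higher around it.
- knob_mid (a point): centre of the loose black burner knob that stands on the bench: round skirt 48 mm across and 14 mm high with a bar grip on top, 46 mm long, 13 mm wide and 20 mm high (34 mm in all); this point is on the axis 17 mm above its underside. x along the bar, towards the end with the white pointer line; z up. The D bore opens downwards, 13.2 mm across and 14 mm deep, its flat 2.4 mm from the axis on the pointer (+x) side. About 110 g, more or less.
- knob_pointer (a point): the end of the loose burner knob's bar that carries the white pointer line, 23 mm out from its axis, at the height and with the axes of knob_mid
- spindle_tip (a point): centre of the top face of the hob's bare brass D spindle, upright beside the steriliser: 12 mm across, standing 24 mm out of the flat hob plate (the plate is 52 mm above the bench), its flat 2 mm from the axis, its top edge chamfered by about 0.9 mm. x points out of the flat, towards the red off mark on the plate; z up. The spindle does not turn. When the knob is fully on, the two x axes agree, the bore's end rests on the tip and knob_mid is 3 mm above this point.
- spindle (a joint): how far the spindle is pressed in, m: 0 out, 0.005 at its stop. A spring pushes it out with 4 N at 0 and 9 N at the stop; let go, it comes out again, and the knob stays loosely on it.
- hob: stainless countertop gas hob, 300 x 500 mm (x, y), top plate 52 mm above the bench, on rubber feet; origin at bench height under its middle, z up. The spindle stands at +y 150 mm; the steriliser, 214 mm across the lid, stands at -y 110 mm, its lid 209 mm above the bench; the steriliser's two side handles reach 145 mm from its axis along x. All fixed.
- pill_jar: amber pill jar with white cap, 60 mm across, 88 mm high, origin under its middle; leave it alone
- ear_thermometer_mid (a point): white ear thermometer lying along its x, about 165 mm long, 42 mm wide, 36 mm high; this point is near its middle, half-way up; leave it alone
- kidney_dish_mid (a point): stainless kidney dish about 170 x 100 mm (y, x), 40 mm high; middle of the dish; leave it alone
Not all that is in view belongs to the job. What is meant by the part that bears knob_mid is not blue, and is the smaller of those in its own colour.

How it is judged (in metres and radians):
On the way, in this order (a step that is already met when the one before it is completed fails the run):
1. the peak pointer is turned back to its zero stop (value of joint peak below 0.08 rad), for 0.1 s.
2. the knob is fully on the D spindle (z of knob_mid in the frame of spindle_tip below 0.0055 m and horizontal distance between knob_mid and spindle_tip below 0.003 m and angle between the x axis of knob_mid and the x axis of spindle_tip, either way round below 0.4 rad and x of knob_pointer in the frame of spindle_tip above 0.015 m), for 0.05 s.
At the end, for the whole second after the job is handed in: peak pointer within 0.08 rad of its stop; knob within 2.5 mm of fully home on the spindle, within 3 mm of its axis, flats on the same side and matched within 0.4 rad; spindle pressed in at least 3.5 of 5 mm with the fingers still on the knob; bystanders within 20 mm of where they stood (all of step 2 and value of joint peak below 0.08 rad and value of joint spindle above 0.0035 m and contact force between the fingers and knob above 2 N and distance of each of pill_jar, ear_thermometer_mid, kidney_dish_mid from where it was at the start of the episode below 0.02 m); the arm keeps its last pose, push and grip.
It fails at once if a bystander was disturbed (distance of any of pill_jar, ear_thermometer_mid, kidney_dish_mid from where it was at the start of the episode above 0.03 m).
It also fails if it takes over 58 s, if anything falls off the work surface, if the arm or the gripper's body presses on something with over 40 N, if the wrist force passes 120 N, or if a joint passes its speed limit or range.

## Working session

There is one attempt and no reset: what is moved stays moved. The work goes in short steps, Python scripts to look and compute and a tool call to move; the robot and the scene stay as the last step left them, time stands still between calls to the robot, and variables do not carry over. Pictures are saved under pics/ and viewed, at most 10 in all, crops included, and the job is handed in when it is done.

Besides the shell and the picture viewer there is one more tool, called after "Emit:" as name(argument=value, ...) on one line, values as JSON. servo_tool: Moves the arm, as the interface text tells. Its arguments: {"type":"object","properties":{"steps":{"type":"array"}},"required":["steps"]}

```bash
mkdir -p pics
cat > h.py <<'E'
import numpy as np, cv2
from workcell import sensors, imaging
def cam(n):
    d=imaging.get_image(n); R=cv2.Rodrigues(np.array(d["rvec"],float))[0]; t=np.array(d["tvec"],float).ravel()
    d["R"],d["t"]=R,t; d["f"]=200/np.tan(np.radians(d["vertical_fov"])/2); d["C"]=-R.T@t
    return d
def ray(d,u,v):
    return d["R"].T@np.array([(u-d["cx"])/d["f"],(v-d["cy"])/d["f"],1.0])
def onz(d,u,v,z):
    r=ray(d,u,v); return d["C"]+r*(z-d["C"][2])/r[2]
def pts(d):
    v,u=np.mgrid[0:400,0:640]; z=d["range_z"]
    P=np.stack([(u-d["cx"])/d["f"]*z,(v-d["cy"])/d["f"]*z,z],-1)
    return (P-d["t"])@d["R"]
def proj(d,p):
    q=d["R"]@np.array(p,float)+d["t"]; return d["f"]*q[:2]/q[2]+[d["cx"],d["cy"]]
E
python3 - <<'E'
from h import *
for n in("top","side"):
    d=cam(n); cv2.imwrite(f"pics/{n}0.png",d["color"]); print(n,d["C"],d["f"],d["cx"],d["cy"],d["R"].round(3).tolist())
o=sensors.get_obs(); print(o)
E
```

```text
top [ 304.47256501  -78.63511692 1651.33827336] 489.2474114085604 322.4683917682874 198.16233535358444 [[-0.005, -1.0, -0.019], [-0.991, 0.008, -0.134], [0.134, 0.019, -0.991]]
side [-265.43141574  932.993133    951.45176909] 512.6157242469844 326.7238448985835 200.94452222302664 [[-0.789, -0.615, -0.003], [-0.32, 0.416, -0.851], [0.525, -0.67, -0.525]]
{'t': 0.1, 'qpos': array([-1.35299666e+00,  4.23754289e-01,  1.63059866e+00,  9.93592500e-06,
        1.08861237e+00, -1.89707602e-02]), 'qvel': array([-7.12993805e-04, -1.70661098e-03, -2.54024954e-03, -6.98067242e-04,
        7.81337254e-05, -3.46140942e-04]), 'joint_torque': array([ 3.66652603e-04, -5.45614564e+01, -2.74324787e+01,  6.46510581e-02,
        1.87982549e-02, -2.36925717e-05]), 'ee_pos': array([ 146.54000481, -607.06321958,  221.9916212 ]), 'orientation': array([-3.11824720e+00, -3.70881360e-01,  2.00160924e-04]), 'ft_force': array([0.16574241, 0.40630658, 0.07965243]), 'moment': array([-0.0531051 , -0.00440828, -0.04713285]), 'grasp_force': 0.0, 'width': 87.76203481147682}
```

View pics/top0.png

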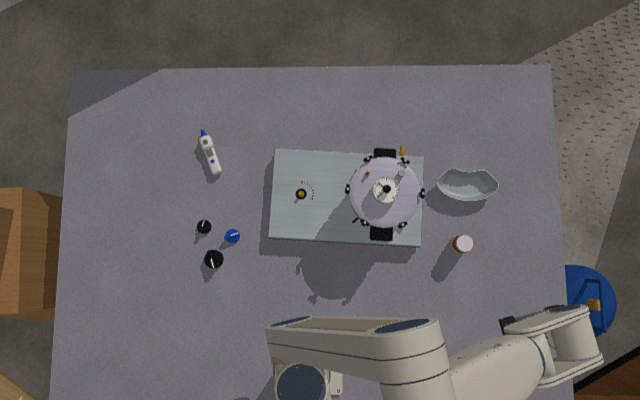

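View pics/side0.png

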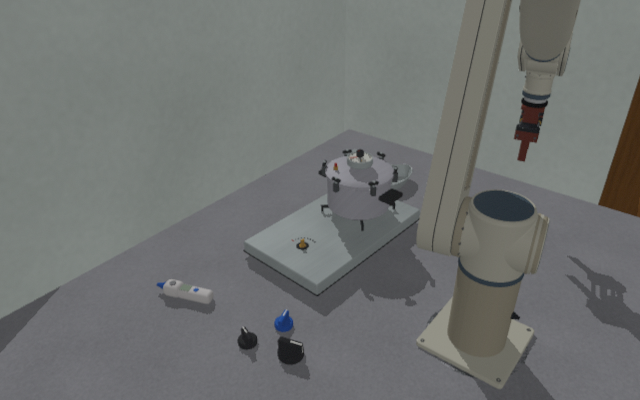

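The top view shows two black knobs at (204,227) and (213,259), and the smaller one, at (204,227), is probably the target. The blue knob is at (232,236), the spindle at (301,194) and the gauge at (386,189). The side view shows the same objects. Next I'll zoom in and measure.

```bash
cat > m.py <<'E'
from h import *
t,s=cam("top"),cam("side")
def crop(d,u,v,r,size): 
    return cv2.resize(d["color"][v-r:v+r,u-r:u+r],(size,size),interpolation=cv2.INTER_CUBIC)
a=np.hstack([crop(t,208,243,32,260),crop(t,386,189,24,260),crop(t,301,194,20,260)])
b=np.hstack([crop(s,268,342,40,260),crop(s,360,160,24,260),crop(s,303,243,20,260)])
cv2.imwrite("pics/m1.png",np.vstack([a,b]))
P=pts(t)
for n,(u,v,r) in dict(kA=(204,227,12),kB=(213,259,13),gauge=(386,189,7),spin=(301,194,8)).items():
    g=t["color"][v-r:v+r,u-r:u+r].max(-1); m=g<60; 
    vv,uu=np.nonzero(m); X=P[v-r:v+r,u-r:u+r][m]
    print(n,m.sum(),uu.mean()+u-r,vv.mean()+v-r,np.median(X,0).round(1),np.percentile(X,[5,95],0).round(1).tolist())
E
python3 m.py
```

```text
kA 144 203.61111111111111 226.93055555555554 [430.9 349.4  18.9] [[413.3, 333.1, 10.2], [450.3, 372.6, 37.2]]
kB 261 213.26053639846742 258.367816091954 [327.4 311.4  23.3] [[301.3, 290.6, 14.6], [350.6, 341.2, 48.2]]
gauge 40 386.1 188.875 [ 517.2 -234.6  266.6] [[509.0, -242.8, 263.3], [525.8, -225.7, 271.0]]
spin 52 300.59615384615387 193.71153846153845 [535.4  23.8  54.1] [[522.3, 9.0, 48.4], [552.2, 38.7, 60.9]]
```

View pics/m1.png

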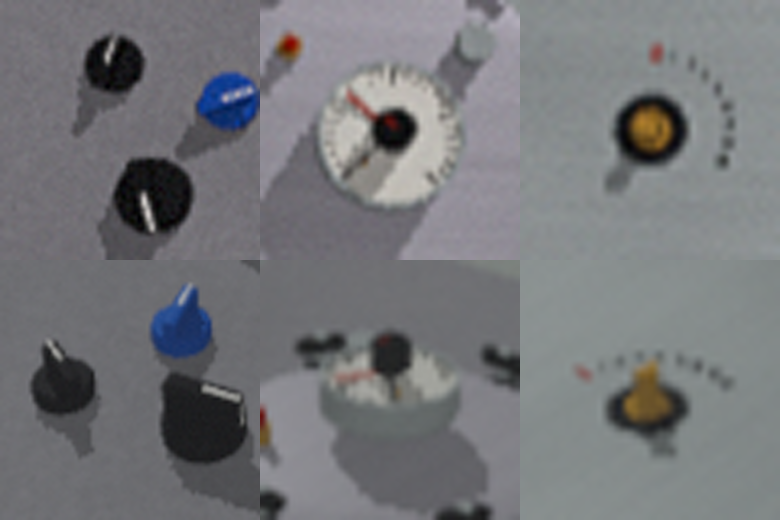

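Knob A at top (204,227) is the smaller black one, with its white stripe pointing roughly +x. The red pointer sits at about 50° azimuth. The black zero hand is at about 135°, so the reset needs roughly +85° about z. The red off mark lies almost +x of the spindle. Now for precise positions.

```bash
cat > m2.py <<'E'
from h import *
T={}
for n,boxes in dict(top=dict(kA=(204,227,14),gk=(386,189,9),sp=(301,194,13)),side=dict(kA=(247,336,20),gk=(360,154,9),sp=(302,243,13))).items():
    d=cam(n); P=pts(d); c=d["color"].astype(int)
    for k,(u,v,r) in boxes.items():
        B=c[v-r:v+r,u-r:u+r]; mx=B.max(-1); mn=B.min(-1); X=P[v-r:v+r,u-r:u+r]
        dark=(mx<62).astype(np.uint8)
        if k=="sp": dark|=((B[...,2]-B[...,0]>40)&(n=="top")).astype(np.uint8)
        nl,lab,st,cen=cv2.connectedComponentsWithStats(dark,connectivity=8); i=1+st[1:,4].argmax(); m=lab==i
        cs=max(cv2.findContours(m.astype(np.uint8),0,1)[0],key=len); h=cv2.convexHull(cs); e=cv2.fitEllipse(h) if len(h)>4 else None
        z={"kA":14,"gk":271,"sp":52}[k]; print(n,k,st[i],"ell",e and onz(d,e[0][0]+u-r,e[0][1]+v-r,z)[:2].round(1), e and np.round(e[1],1), "cen",onz(d,cen[i][0]+u-r,cen[i][1]+v-r,z)[:2].round(1),"z",np.percentile(X[m][:,2],[2,20,50,80,98]).round(0))
        if k=="kA":
            w=(mn>95)&(mx-mn<40)&(X[...,2]>22); vv,uu=np.nonzero(w); Q=np.array([onz(d,a+u-r,b+v-r,34)[:2] for a,b in zip(uu,vv)]); print(" white34",Q.round(1).tolist())
            b=X[(X[...,2]>22)]; print(" bar depth n",len(b),b.mean(0).round(1), (cv2.minAreaRect(b[:,:2].astype(np.float32)) if len(b)>3 else None))
        if k in("sp","gk"):
            R=c[v-30:v+30,u-30:u+30]; m=(R[...,2]-R[...,1]>40)&(abs(R[...,1]-R[...,0])<25); vv,uu=np.nonzero(m)
            print(" red",[onz(d,a+u-30,b+v-30,z if k=="sp" else 250)[:2].round(0).tolist() for a,b in zip(uu,vv)])
E
python3 m2.py
```

```text
top kA [  7   7  14  14 145] ell [432.9 353. ] [13.6 14.2] cen [431.8 352.9] z [ 7. 14. 19. 30. 38.]
 white34 [[453.3, 346.9], [450.0, 350.2], [446.6, 350.1], [443.3, 353.3], [443.3, 350.0], [440.0, 353.2], [436.6, 353.1], [433.3, 353.0], [393.6, 381.9], [390.2, 355.1]]
 bar depth n 76 [429.  341.5  73.5] ((381.44793701171875, 143.13284301757812), (467.3485107421875, 44.836849212646484), 76.33828735351562)
top gk [ 6  5  8  8 40] ell [ 517.8 -234.2] [6.7 8. ] cen [ 516.9 -234.1] z [259. 266. 267. 270. 273.]
 red [[573.0, -182.0], [570.0, -182.0], [570.0, -185.0], [567.0, -182.0], [540.0, -214.0], [538.0, -213.0], [538.0, -216.0], [535.0, -219.0], [535.0, -222.0], [532.0, -222.0], [529.0, -225.0], [526.0, -233.0], [526.0, -236.0], [523.0, -236.0]]
top sp [ 8  8 11 10 88] ell [537.1  23.7] [ 9.9 10.6] cen [537.2  23.6] z [49. 52. 55. 59. 78.]
 red [[579.0, 19.0], [576.0, 22.0], [576.0, 19.0]]
side kA [ 11  13  19  21 279] ell [433.7 358.5] [18.9 21.6] cen [429.9 360.1] z [ 1. 11. 17. 29. 36.]
 white34 [[491.3, 338.9], [473.6, 325.1], [445.0, 311.8], [497.4, 356.6], [434.4, 312.1], [457.8, 347.3], [455.8, 345.8], [453.9, 344.3], [457.3, 351.1], [455.3, 349.6], [453.4, 348.1], [443.8, 340.7], [462.6, 359.4], [451.0, 350.5], [449.1, 349.0], [446.7, 351.3], [444.8, 349.8], [444.3, 353.6], [442.4, 352.1], [440.5, 350.6], [440.0, 354.4], [438.1, 353.0], [435.8, 355.3], [444.1, 390.0]]
 bar depth n 119 [373.1 406.8 109.8] ((89.6064453125, 632.62353515625), (23.822782516479492, 929.7996215820312), 51.23575210571289)
side gk [ 6  5  7  8 43] ell [ 504.  -210.4] [6.3 7.9] cen [ 503.8 -210.5] z [244. 255. 260. 265. 268.]
 red [[548.0, -147.0], [546.0, -149.0], [544.0, -142.0], [542.0, -144.0], [541.0, -137.0], [538.0, -138.0], [537.0, -132.0], [534.0, -133.0]]
side sp [ 8 13 11  7 29] ell [538.5  24.6] [ 6.9 10.6] cen [536.   27.7] z [51. 53. 54. 56. 58.]
 red []
```

Emit:
servo_tool(steps=[[[0.025,0.025,0.01],[0,0,0],0.2],[[0.025,0.025,0.01],[0,0,0],0.2],[[0.025,0.025,0.01],[0,0,0],0.2],[[0.025,0.025,0.01],[0,0,0],0.2],[[0.025,0.025,0.01],[0,0,0],0.2],[[0.025,0.025,0.01],[0,0,0],0.2],[[0.025,0.025,0.01],[0,0,0],0.2],[[0.025,0.025,0.01],[0,0,0],0.2]])

```text
t: 0.97
ee_pos: [347.5, -406.1, 303.3]
orientation: [3.119, 0.371, 0.0]
ft_force: [0.8, -0.6, -0.2]
width: 52.7
grasp_force: 0.0
```

Emit:
servo_tool(steps=[[[0.0285,0.0288,0],[0,0,0],0.2],[[0.0285,0.0288,0],[0,0,0],0.2],[[0.0285,0.0288,0],[0,0,0],0.2],[[0.0285,0.0288,0],[0,0,0],0.2],[[0.0285,0.0288,0],[0,0,0],0.2],[[0.0285,0.0288,0],[0,0,0],0.2],[[0,0,0],[0,0,0],0.2],[[0,0,0],[0,0,0],0.2]])

```text
t: 1.63
ee_pos: [518.7, -233.1, 302.5]
orientation: [-3.119, -0.377, 0.001]
ft_force: [-0.8, -0.4, -0.3]
width: 52.9
grasp_force: 0.0
```

Emit:
servo_tool(steps=[[[-0.0005,-0.0005,-0.012],[0,0,0],0.1],[[-0.0005,-0.0005,-0.012],[0,0,0],0.1],[[0,0,-0.01],[0,0,0],0.1],[[0,0,-0.008],[0,0,0],0.1],[[0,0,-0.004],[0,0,0],0.1],[[0,0,-0.002],[0,0,0],0.1],[[0,0,0],[0,0,0],0.1],[[0,0,0],[0,0,0],0.1]])

```text
t: 2.3
ee_pos: [516.7, -236.0, 254.9]
orientation: [3.119, 0.371, 0.001]
ft_force: [-0.2, -0.3, 0.2]
width: 48.3
grasp_force: 0.0
```

Run:
```python
from h import *
out=[]
for n in("top","side"):
    d=cam(n); u,v=np.round(proj(d,[517.5,-234,265])).astype(int); print(n,u,v)
    out.append(cv2.resize(d["color"][v-32:v+32,u-32:u+32],(390,390),interpolation=cv2.INTER_CUBIC))
cv2.imwrite("pics/g1.png",np.hstack(out)); print(sensors.get_obs()["ft_force"],sensors.get_obs()["moment"])
```

```text
top 386 189
side 361 151
[0.10673775 0.07507019 0.74043763] [-0.01647031  0.00423536  0.01266531]
```

View pics/g1.png

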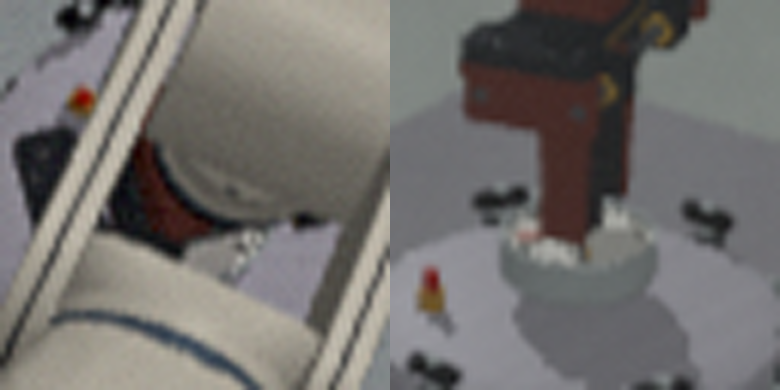

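The fingers straddle the gauge knob above the rim, at side crop (570,230). Next I close them and then turn.

Emit:
servo_tool(steps=[[[0.0005,0.001,-0.001],[0,0,0],-1],[[0,0,0],[0,0,0],-1],[[0,0,0],[0,0,0],-1],[[0,0,0],[0,0,0],-1],[[0,0,0],[0,0,0],-1],[[0,0,0],[0,0,0],-1],[[0,0,0],[0,0,0],-1],[[0,0,0],[0,0,0],-1]])

```text
t: 3.07
ee_pos: [517.9, -237.2, 253.9]
orientation: [3.115, 0.371, 0.002]
ft_force: [2.3, -10.9, -3.8]
width: 20.8
grasp_force: 30.0
```

Emit:
servo_tool(steps=[[[0,0,0],[0,0,5],-1],[[0,0,0],[0,0,5],-1],[[0,0,0],[0,0,5],-1],[[0,0,0],[0,0,5],-1],[[0,0,0],[0,0,5],-1],[[0,0,0],[0,0,5],-1],[[0,0,0],[0,0,5],-1],[[0,0,0],[0,0,5],-1]])

```text
t: 3.73
ee_pos: [518.8, -238.5, 254.0]
orientation: [2.794, 1.418, 0.001]
ft_force: [5.9, -16.2, -8.4]
width: 20.7
grasp_force: 30.0
```

Run:
```python
from h import *
o=sensors.get_obs(); print(o["moment"],o["qpos"],o["orientation"])
```

```text
[-2.75003952 -0.92507835 -0.06726364] [-0.44924891  0.30563564  1.7277653  -0.00524262  1.10128629  0.18458834] [2.79400320e+00 1.41805462e+00 7.45971149e-04]
```

Emit:
servo_tool(steps=[[[0.0005,-0.002,0],[0,0,0],-1],[[0.0005,-0.002,0],[0,0,0],-1],[[0,0,0],[0,0,5],-1],[[0,0,0],[0,0,5],-1],[[0,0,0],[0,0,5],-1],[[0,0,0],[0,0,5],-1],[[0,0,0],[0,0,5],-1],[[0,0,0],[0,0,0],-1]])

```text
t: 4.4
ee_pos: [519.7, -239.2, 253.9]
orientation: [2.425, 1.992, 0.003]
ft_force: [7.0, -2.4, -3.1]
width: 20.9
grasp_force: 30.0
```

Run:
```python
from h import *
o=sensors.get_obs(); print(o["moment"],o["qpos"],o["orientation"])
```

```text
[-0.45491923 -1.14126528  0.05287558] [-4.52340984e-01  3.08877715e-01  1.72328810e+00  4.01388630e-04
  1.10571177e+00 -2.57368759e-01] [2.42479606 1.99241052 0.00294513]
```

Emit:
servo_tool(steps=[[[0.001,0,0],[0,0,0],-1],[[0,0,0],[0,0,4],-1],[[0,0,0],[0,0,4],-1],[[0,0,0],[0,0,4],-1],[[0,0,0],[0,0,4],-1],[[0,0,0],[0,0,4],-1],[[0,0,0],[0,0,2],-1],[[0,0,0],[0,0,0],-1]])

```text
t: 5.07
ee_pos: [520.7, -239.2, 254.0]
orientation: [2.004, 2.415, 0.002]
ft_force: [7.0, -2.7, -4.0]
width: 20.9
grasp_force: 30.0
```

Run:
```python
from h import *
o=sensors.get_obs(); print(o["moment"],o["qpos"],o["orientation"])
```

```text
[-0.52418899 -1.16472154 -0.40375546] [-4.51732769e-01  3.10242969e-01  1.72131668e+00  5.95220778e-04
  1.10643668e+00 -6.37121815e-01] [2.00445506e+00 2.41466897e+00 2.15835875e-03]
```

Emit:
servo_tool(steps=[[[0,0,0],[0,0,2],-1],[[0,0,0],[0,0,2],-1],[[0,0,0],[0,0,2],-1],[[0,0,0],[0,0,0],-1],[[0,0,0],[0,0,0],0.2],[[0,0,0],[0,0,0],0.2],[[0,0,0],[0,0,0],0.2],[[0,0,0],[0,0,0],0.2]])

```text
t: 5.73
ee_pos: [518.8, -238.6, 253.6]
orientation: [-1.878, -2.518, 0.0]
ft_force: [0.5, 0.6, 0.0]
width: 44.0
grasp_force: 0.0
```

Emit:
servo_tool(steps=[[[0,0,0.01],[0,0,0],0.2],[[0,0,0.015],[0,0,0],0.2],[[0,0.02,0.02],[0,0,0],0.2],[[-0.006,0.035,0],[0,0,6],0.2],[[-0.006,0.038,0],[0,0,6],0.2],[[-0.006,0.038,0],[0,0,6],0.2],[[-0.006,0.038,0],[0,0,6],0.2],[[-0.006,0.038,0],[0,0,6],0.2]])

```text
t: 6.4
ee_pos: [488.6, -30.3, 299.6]
orientation: [1.156, 2.921, 0.0]
ft_force: [0.9, 0.3, -0.7]
width: 52.7
grasp_force: 0.0
```

Run:
```python
from h import *
out=[]
for n in("top","side"):
    d=cam(n); u,v=np.round(proj(d,[517.5,-234,255])).astype(int); print(n,u,v)
    out.append(cv2.resize(d["color"][v-24:v+24,u-24:u+24],(390,390),interpolation=cv2.INTER_CUBIC))
    r=12;B=d["color"][v-r:v+r,u-r:u+r].astype(int); m=(B[...,2]-B[...,1]>30); vv,uu=np.nonzero(m)
    print([onz(d,a+u-r,b+v-r,255)[:2].round(0).tolist() for a,b in zip(uu,vv)])
cv2.imwrite("pics/g2.png",np.hstack(out)); print(sensors.get_obs()["moment"])
```

```text
top 385 190
[[522.0, -236.0], [519.0, -233.0], [519.0, -236.0], [519.0, -238.0], [516.0, -230.0], [516.0, -233.0], [510.0, -224.0], [510.0, -227.0], [507.0, -221.0], [507.0, -224.0], [505.0, -218.0], [505.0, -221.0], [502.0, -215.0], [499.0, -212.0]]
side 360 154
[[530.0, -250.0], [503.0, -211.0], [499.0, -205.0]]
[ 0.00027045 -0.08986711 -0.02933422]
```

View pics/g2.png

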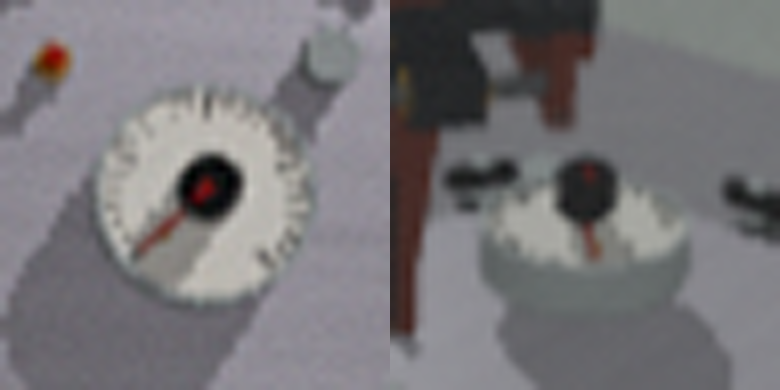

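The red pointer now lies over the zero hand at lower left (crop (150,240)), azimuth about 130° as expected. Going for the knob.

Emit:
servo_tool(steps=[[[-0.005,0.038,0],[0,0,3.3],0.2],[[-0.005,0.038,0],[0,0,3.3],0.2],[[-0.005,0.038,0],[0,0,3.3],0.2],[[-0.005,0.038,0],[0,0,3.3],0.2],[[-0.005,0.038,0],[0,0,3.3],0.2],[[-0.005,0.038,0],[0,0,3.3],0.2],[[-0.005,0.038,0],[0,0,3.3],0.2],[[-0.005,0.038,0],[0,0,3.3],0.2]])

```text
t: 7.17
ee_pos: [449.2, 273.6, 299.6]
orientation: [0.463, 3.106, 0.0]
ft_force: [0.3, -0.4, -0.3]
width: 52.5
grasp_force: 0.0
```

Emit:
servo_tool(steps=[[[-0.0043,0.025,-0.03],[0,0,0],0.2],[[-0.0043,0.025,-0.03],[0,0,0],0.2],[[-0.0043,0.025,-0.03],[0,0,0],0.2],[[0,0,-0.035],[0,0,0],0.2],[[0,0,-0.035],[0,0,0],0.2],[[0,0,-0.035],[0,0,0],0.2],[[0,0,-0.035],[0,0,0],0.2],[[0,0,-0.005],[0,0,0],0.2]])

```text
t: 7.83
ee_pos: [434.0, 344.8, 58.9]
orientation: [-0.466, -3.101, 0.01]
ft_force: [-0.5, -0.5, -0.5]
width: 52.6
grasp_force: 0.0
```

Run:
```python
from h import *
out=[]
o=sensors.get_obs(); print(o["ee_pos"],o["orientation"])
for n in("top","side"):
    d=cam(n); u,v=np.round(proj(d,[433,353,40])).astype(int); print(n,u,v,proj(d,o["ee_pos"]),proj(d,[433,353,34]))
    out.append(cv2.resize(d["color"][max(v-28,0):v+28,u-28:u+28],(390,390),interpolation=cv2.INTER_CUBIC))
cv2.imwrite("pics/k1.png",np.hstack(out))
```

```text
[433.98940249 344.75183454  58.93795217] [-0.46613972 -3.10101326  0.00967445]
top 202 226 [202.51551922 225.18364814] [202.00625726 226.09238265]
side 247 330 [248.78640953 322.31342126] [247.48552806 331.9738807 ]
```

View pics/k1.png

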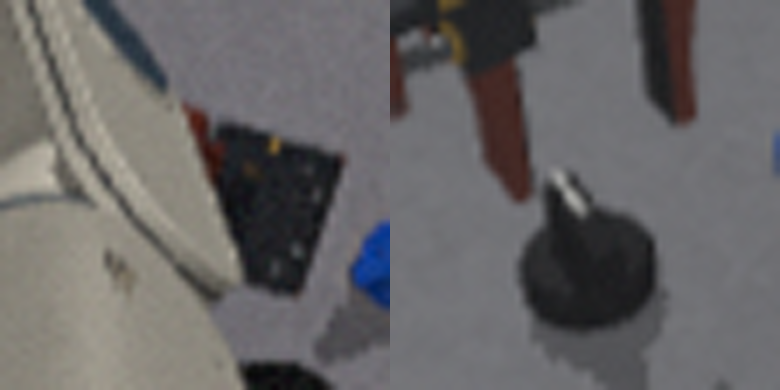

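The side view shows the fingers straddling the bar, with the stripe end at (553,172), i.e. +x. The grip centre needs a shift of about +4 mm in y. Now lower and grasp.

Emit:
servo_tool(steps=[[[0.0015,0.004,-0.01],[0,0,0],0],[[0,0,-0.01],[0,0,0],0],[[0,0,-0.01],[0,0,0],0],[[0,0,-0.006],[0,0,0],0],[[0,0,-0.003],[0,0,0],0],[[0,0,-0.002],[0,0,0],0],[[0,0,0],[0,0,0],0],[[0,0,0],[0,0,0],0]])

```text
t: 8.6
ee_pos: [437.8, 351.3, 22.8]
orientation: [0.465, 3.107, 0.0]
ft_force: [0.3, 0.1, 0.2]
width: 43.8
grasp_force: 0.0
```

Emit:
servo_tool(steps=[[[0,0,0],[0,0,0],-0.3],[[0,0,0],[0,0,0],-0.4],[[0,0,0],[0,0,0],-0.5],[[0,0,0],[0,0,0],-0.6],[[0,0,0],[0,0,0],-1],[[0,0,0],[0,0,0],-1],[[0,0,0],[0,0,0],-1],[[0,0,0],[0,0,0],-1]])

```text
t: 9.27
ee_pos: [437.8, 351.4, 22.8]
orientation: [0.465, 3.107, 0.0]
ft_force: [-0.3, 0.8, 1.6]
width: 12.9
grasp_force: 30.0
```

Emit:
servo_tool(steps=[[[0,0,0],[0,0,0],-0.4],[[0,0,0],[0,0,0],-0.4],[[0,0,0],[0,0,0],-0.4],[[-0.002,0.0005,-0.003],[0,0,0],-0.4],[[0,0,-0.0025],[0,0,0],-0.4],[[0,0,0],[0,0,0],-0.4],[[0,0,0],[0,0,0],-0.4],[[0,0,0],[0,0,0],-0.4]])

```text
t: 9.93
ee_pos: [435.7, 351.7, 17.1]
orientation: [-0.465, -3.107, 0.0]
ft_force: [0.2, 0.2, -0.1]
width: 26.3
grasp_force: 0.0
```

Emit:
servo_tool(steps=[[[0,0,0],[0,0,0],-1],[[0,0,0],[0,0,0],-1],[[0,0,0],[0,0,0],-1],[[0,0,0],[0,0,0],-1],[[0,0,0],[0,0,0],-1],[[0,0,0.01],[0,0,0],-1],[[0,0,0.03],[0,0,0],-1],[[0,0,0.02],[0,0,0],-1]])

```text
t: 10.6
ee_pos: [435.6, 351.6, 78.6]
orientation: [-0.465, -3.106, 0.001]
ft_force: [0.1, 0.5, -0.4]
width: 12.7
grasp_force: 30.0
```

Emit:
servo_tool(steps=[[[0.0105,-0.0332,0.006],[0,0,1.25],-1],[[0.0105,-0.0332,0.006],[0,0,1.25],-1],[[0.0105,-0.0332,0.006],[0,0,1.25],-1],[[0.0105,-0.0332,0.006],[0,0,1.25],-1],[[0.0105,-0.0332,0.006],[0,0,1.25],-1],[[0.0105,-0.0332,0.006],[0,0,1.25],-1],[[0.0105,-0.0332,0],[0,0,1.25],-1],[[0.0105,-0.0332,0],[0,0,1.25],-1]])

```text
t: 11.27
ee_pos: [520.2, 84.5, 114.4]
orientation: [0.191, 3.134, 0.0]
ft_force: [0.9, 0.8, -0.9]
width: 12.5
grasp_force: 30.0
```

Emit:
servo_tool(steps=[[[0.0105,-0.0332,0],[0,0,1.25],-1],[[0.0105,-0.0332,0],[0,0,1.25],-1],[[0,0,0],[0,0,0],-1],[[0,0,0],[0,0,0],-1],[[0,0,0],[0,0,0],-1],[[0,0,0],[0,0,0],-1],[[0,0,0],[0,0,0],-1],[[0,0,0],[0,0,0],-1]])

```text
t: 11.93
ee_pos: [540.4, 20.9, 113.2]
orientation: [-0.122, -3.139, -0.0]
ft_force: [-0.7, 0.0, -0.0]
width: 12.9
grasp_force: 30.0
```

Run:
```python
from h import *
out=[]
o=sensors.get_obs(); print(o["ee_pos"],o["orientation"])
for n in("top","side"):
    d=cam(n); e=o["ee_pos"]; u,v=np.round(proj(d,e)).astype(int); print(n,u,v,proj(d,e),"tip",proj(d,[537.3,23.8,76]))
    cv2.imwrite(f"pics/raw_{n}.png",d["color"])
    out.append(cv2.resize(d["color"][max(v-28,0):v+28,u-28:u+28],(390,390),interpolation=cv2.INTER_CUBIC))
cv2.imwrite("pics/k2.png",np.hstack(out))
```

```text
[540.40025468  20.89497543 113.20155086] [-1.21585426e-01 -3.13895626e+00 -6.33133377e-05]
top 300 190 [300.22656632 189.79324249] tip [300.07093382 192.46673563]
side 302 227 [301.70957216 227.46321574] tip [302.24626593 238.83085503]
```

View pics/k2.png

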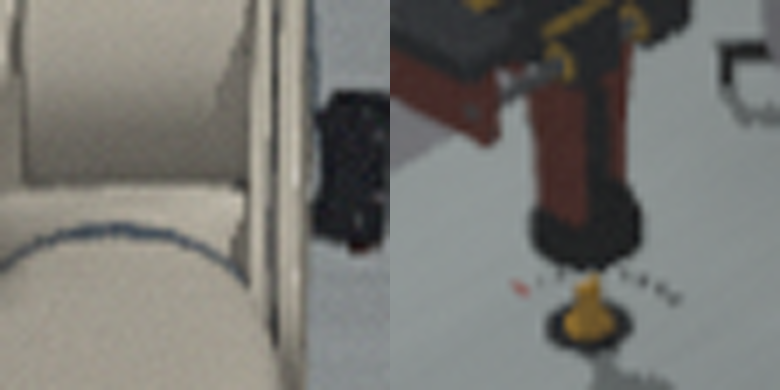

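In the side view the knob skirt is above the spindle, at crop (585,225) against brass at (588,300), and nearly aligned horizontally. I'll measure the remaining offset.

```bash
cat > m3.py <<'E'
from h import *
o=sensors.get_obs(); e=o["ee_pos"]; d=cam("side"); c=d["color"].astype(int)
zu=e[2]-17.1
u0,v0=np.round(proj(d,[e[0],e[1],zu])).astype(int)
B=c[v0-12:v0+14,u0-14:u0+15]; m=(B.max(-1)<75)&(B[...,2]-B[...,0]<20)
for r in range(26): print(v0-12+r,''.join('#' if x else ('b' if p[2]-p[0]>30 else '.') for x,p in zip(m[r],B[r])))
print(u0-14, e)
# subpixel edges: left/right
P=pts(d); Q=P[170:300,280:330].reshape(-1,3); print("plate z",np.median(P[225:240,255:275,2]))
E
python3 m3.py
```

```text
220 ..............####...........
221 ..............####...........
222 ..............####...........
223 ..............####...........
224 ..............#####..........
225 ..............######.........
226 ..............#######........
227 ..............#######........
228 .......#......########.......
229 .......###....########.......
230 ......######..########.......
231 ......################.......
232 ......################.......
233 .......###############.......
234 .......###############.......
235 ........#############........
236 .........##########..........
237 .............####............
238 ...............b.............
239 .............bbb.............
240 ....b........bbb.............
241 .............bbb.............
242 .............bbb.............
243 ...........#bbbbb.#..........
244 .........##bbbbbbb##.........
245 .........##bbbbbbb###........
288 [540.51224385  20.59586037 113.17546367]
plate z 51.90662277264074
```

```bash
cat > m4.py <<'E'
from h import *
o=sensors.get_obs(); e=o["ee_pos"]; G=[]
for _ in range(4): d=cam("side"); G.append(d["color"].astype(float))
c=np.mean(G,0); g=c.mean(-1); zu=e[2]-17.1
u0,v0=np.round(proj(d,[e[0],e[1],zu])).astype(int)
def edge(line,i0,step,thr):
    i=i0
    while line[i]<thr: i+=step
    return i-step*(line[i]-thr)/(line[i]-line[i-step])
L=[];thr=(np.median(g[v0-5:v0+5,u0-25:u0-15])+30)/2
for v in(231,232,233): L.append((edge(g[v],300,-1,thr)+edge(g[v],306,1,thr))/2)
bot=[edge(g[:,u],234,1,thr) for u in(297,298,299,305,306)]
w=np.clip(c[238:243,296:309,2]-c[238:243,296:309,0]-15,0,None); ub=(w*np.arange(296,309)).sum()/w.sum()
print("skirt u",L,"bottom",bot,"brass u",ub)
n=np.array([d["C"][0]-e[0],d["C"][1]-e[1]]);n/=np.linalg.norm(n)
# pure prediction of same quantities for knob at e, camera model
t=np.linspace(0,2*np.pi,721)
for off in([0,0],[-3,5]):
  A=np.array([proj(d,[e[0]+off[0]+24*np.cos(a),e[1]+off[1]+24*np.sin(a),zu]) for a in t]); print(off,(A[:,0].min()+A[:,0].max())/2,"bottom at",[round(A[np.abs(A[:,0]-u)<.4][:,1].max(),2) for u in(297,298,299,305,306)])
for s in([537.2,23.7],[540.4,19.5]): print("spindle",s,proj(d,[*s,68]),"tip",proj(d,[*s,76]),"collar",proj(d,[*s,52]))
vv,uu=np.nonzero((c[236:256,290:316].max(-1)<70)); print("collar u range",np.percentile(uu[vv>6]+290,[0,50,100]),"v",vv[vv>6].max()+236)
E
python3 m4.py
```

```text
skirt u [np.float64(301.7314699350572), np.float64(301.771404381416), np.float64(301.8340567769661)] bottom [np.float64(236.44227994227995), np.float64(236.80617608409986), np.float64(236.92542613636363), np.float64(236.7672839506173), np.float64(236.43308823529412)] brass u 302.0414710485133
[0, 0] 301.920663345536 bottom at [np.float64(236.43), np.float64(236.73), np.float64(236.92), np.float64(236.75), np.float64(236.48)]
[-3, 5] 301.5923771234005 bottom at [np.float64(237.72), np.float64(237.99), np.float64(238.16), np.float64(237.86), np.float64(237.56)]
spindle [537.2, 23.7] [302.37249542 241.05694695] tip [302.29478822 238.82721175] collar [302.52660719 245.47903975]
spindle [540.4, 19.5] [302.46560858 239.98892973] tip [302.38839661 237.7628995 ] collar [302.61874205 244.40378598]
collar u range [297. 302. 307.] v 249
```

Run:
```python
from h import *
d=cam("side"); c=cv2.imread("pics/side0.png").astype(int)
w=c[...,2]-c[...,0]
print(w[232:252,295:311])
print(c.mean(-1)[236:254,293:314].astype(int))
d=cam("top"); c=cv2.imread("pics/top0.png").astype(int); w=c[...,2]-c[...,0]
print(w[186:202,292:310]); print(c.mean(-1)[186:202,292:310].astype(int))
for s in([537.2,23.7],[540.4,19.5]): print(proj(d,[*s,76]),proj(d,[*s,52]))
```

```text
[[-6 -7 -6 -7 -6 -7 -7 -6 -7 -6 -7 -7 -6 -7 -5 -7]
 [-6 -7 -6 -7 -7 -7 -6 -6 -7 -6 -6 -7 -6 -7 -6 -6]
 [-7 -7 -7 -6 -7 -6 -7 -6 -7 -6 -6 -6 -6 -6 -6 -7]
 [-7 -6 -6 -7 -7 -7 -5 -6 -6 -6 -7 -7 -5 -7 -6 -6]
 [-7 -6 -6 -7 -7 -6 -7 -7 -6 -6 -7 -8 -6 -6 -6 -7]
 [-6 -6 -7 -7 -7 -6 -6 -7 -5 -6 -6 -6 -6 -5 -7 -6]
 [-6 -6 -6 -6 -7 -6 -7 11 32  5 -6 -6 -4 -6 -7 -6]
 [-6 -7 -7 -6 -6  7 33 55 74 13 -5 -7 -6 -7 -6 -5]
 [-7 -7 -6 -7 -7 24 72 81 75 15 -4 -6 -5 -5 -7 -6]
 [-6 -7 -7 -6 -6 20 57 66 64 15 -2 -7 -8 -7 -7 -8]
 [-7 -7 -7 -5 -4 19 57 65 62 20 -2 -5 -6 -7 -6 -6]
 [-7 -6 -5 -4  7 55 64 64 62 46 20 -1 -6 -5 -6 -5]
 [-7 -6 -5 -3 60 78 67 63 64 66 42  6 -2 -5 -7 -6]
 [-7 -3 -4 -2 77 84 69 64 63 64 54 15 -3 -4 -6 -7]
 [-7 -4 -3 -2 49 79 67 62 62 48 38  9 -4 -4 -6 -6]
 [-7 -5 -2 -3  9 46 42 38 36 21  3 -3 -5 -5 -7 -6]
 [-7 -6 -5 -3 -4 -1  3  2 -1 -3 -1 -4 -6 -5 -6 -6]
 [-7 -6 -6 -4 -6 -5 -5 -3 -3 -4 -5 -5 -7 -7 -7 -6]
 [-6 -7 -7 -6 -6 -7 -7 -4 -3 -5 -4 -6 -6 -6 -7 -7]
 [-6 -7 -6 -6 -7 -7 -7 -6 -5 -5 -5 -4 -6 -7 -7 -6]]
[[141 141 141 140 140 138 138 138 138 138 137 137 136 137 137 137 137 135
  137
[... 3337 characters left out ...]
7  86  13  20  57  84  89  95  75  98  44  11  58 147 143 143]
 [138 138 136 107  30  18  43  61  61  70  88  76  27  25  80 142 144 140]
 [139 138 141 139  52  12  17  50  63  64  80  41  17  50 123 141 141 142]
 [136 140 140 143  79  41  11  17  25  34  24  19  41  96 142 142 142 138]
 [141 142 144 142 103  77  50  30  27  24  27  57 105 141 146 142 141 141]
 [140 143 142 131 105  96  86  93  90  89  95 112 141 145 146 141 143 143]
 [139 139 124 103  99 104 118 141 142 144 141 141 139 139 138 137 140 136]
 [142 138 104  97  98 103 140 141 137 142 141 142 139 135 138 137 138 138]]
[300.10156013 192.49686462] [300.57133946 193.55408408]
[301.39019664 191.51529112] [301.84093678 192.58670542]
```

Emit:
servo_tool(steps=[[[-0.0027,0.0034,-0.005],[0,0,0],-1],[[0,0,-0.005],[0,0,0],-1],[[0,0,-0.005],[0,0,0],-1],[[0,0,-0.003],[0,0,0],-1],[[0,0,-0.002],[0,0,0],-1],[[0,0,-0.001],[0,0,0],-1],[[0,0,0],[0,0,0],-1],[[0,0,0],[0,0,0],-1]])

```text
t: 13.05
ee_pos: [537.8, 23.1, 92.3]
orientation: [-0.124, -3.139, 0.0]
ft_force: [-2.8, 1.1, 3.5]
width: 12.8
grasp_force: 30.0
```

Emit:
servo_tool(steps=[[[0,0,-0.001],[0,0,0],-1],[[0,0,-0.001],[0,0,0],-1],[[0,0,-0.001],[0,0,0],-1],[[0,0,0],[0,0,0],-1],[[0,0,0],[0,0,0],-1],[[0,0,0],[0,0,0],-1],[[0,0,0],[0,0,0],-1],[[0,0,0],[0,0,0],-1]])

```text
t: 13.72
ee_pos: [538.0, 23.1, 89.4]
orientation: [0.124, 3.139, 0.0]
ft_force: [-2.4, 0.2, 5.5]
width: 12.8
grasp_force: 30.0
```

Emit:
servo_tool(steps=[[[0,0,-0.001],[0,0,0],-1],[[0,0,-0.001],[0,0,0],-1],[[0,0,-0.001],[0,0,0],-1],[[0,0,0],[0,0,0],-1],[[0,0,0],[0,0,0],-1],[[0,0,0],[0,0,0],-1],[[0,0,0],[0,0,0],-1],[[0,0,0],[0,0,0],-1]])

```text
t: 14.38
ee_pos: [538.9, 23.1, 86.3]
orientation: [0.124, 3.138, 0.0]
ft_force: [4.3, -0.8, -0.8]
width: 12.7
grasp_force: 30.0
```

```bash
python3 - <<'E'
from h import *
o=sensors.get_obs(); print(o["moment"],o["ft_force"],o["ee_pos"])
E
python3 m3.py
```

```text
[-0.0716288  -0.90719785  0.01773265] [ 4.27802623 -0.804412   -0.82522931] [538.85177065  23.10645674  86.2771933 ]
228 ..............####...........
229 ..............####...........
230 ..............####...........
231 ..............####...........
232 ..............#####..........
233 ..............######.........
234 ..............######.........
235 ..............#######........
236 ..............########.......
237 .......###....########.......
238 .......####...########.......
239 .......################......
240 ....b..###############.......
241 .......###############.......
242 .......###############.......
243 ........#############........
244 .........############........
245 .........############........
246 .........##.bbbbb####........
247 .........###bbbb.###.........
248 ..........#########..........
249 ............####.............
250 .............................
251 .............................
252 .............................
253 .............................
288 [538.85177065  23.10645674  86.2771933 ]
plate z 51.93298163965683
```

Vertical force has dropped to zero below the contact height, so the bore is on the spindle. I'll ease the side load (+x) and keep going.

Emit:
servo_tool(steps=[[[0.001,0,0],[0,0,0],-1],[[0.0005,0,-0.001],[0,0,0],-1],[[0,0,-0.0015],[0,0,0],-1],[[0,0,-0.0015],[0,0,0],-1],[[0,0,-0.0015],[0,0,0],-1],[[0,0,0],[0,0,0],-1],[[0,0,0],[0,0,0],-1],[[0,0,0],[0,0,0],-1]])

```text
t: 15.1
ee_pos: [539.1, 23.1, 80.4]
orientation: [-0.124, -3.138, 0.0]
ft_force: [-0.5, -0.9, -1.8]
width: 12.8
grasp_force: 30.0
```

Emit:
servo_tool(steps=[[[0,0,-0.001],[0,0,0],-1],[[0,0,-0.001],[0,0,0],-1],[[0,0,-0.001],[0,0,0],-1],[[0,0,-0.001],[0,0,0],-1],[[0,0,0],[0,0,0],-1],[[0,0,0],[0,0,0],-1],[[0,0,0],[0,0,0],-1],[[0,0,0],[0,0,0],-1]])

```text
t: 15.77
ee_pos: [539.5, 23.2, 76.8]
orientation: [-0.124, -3.139, -0.0]
ft_force: [-1.7, -0.3, 4.9]
width: 13.0
grasp_force: 30.0
```

Run:
```python
from h import *
o=sensors.get_obs(); print(o["moment"],o["ft_force"],o["ee_pos"])
```

```text
[-0.06742984  0.2743785   0.00575944] [-1.71446982 -0.26298094  4.9302836 ] [539.48024575  23.16817143  76.79761889]
```

Emit:
servo_tool(steps=[[[0,0,-0.001],[0,0,0],-1],[[0,0,-0.001],[0,0,0],-1],[[0,0,-0.001],[0,0,0],-1],[[0,0,-0.001],[0,0,0],-1],[[0,0,0],[0,0,0],-1],[[0,0,0],[0,0,0],-1],[[0,0,0],[0,0,0],-1],[[0,0,0],[0,0,0],-1]])

```text
t: 16.43
ee_pos: [539.6, 23.2, 73.9]
orientation: [0.124, 3.139, 0.0]
ft_force: [-5.1, -0.9, 18.0]
width: 12.8
grasp_force: 30.0
```

Emit:
servo_tool(steps=[[[0,0,-0.001],[0,0,0],-1],[[0,0,-0.001],[0,0,0],-1],[[0,0,0],[0,0,0],-1],[[0,0,0],[0,0,0],-1],[[0,0,0],[0,0,0],-1],[[0,0,0],[0,0,0],-1],[[0,0,0],[0,0,0],-1],[[0,0,0],[0,0,0],-1]])

```text
t: 17.1
ee_pos: [540.5, 23.1, 73.1]
orientation: [0.124, 3.137, 0.0]
ft_force: [-7.5, -1.6, 29.5]
width: 12.6
grasp_force: 30.0
```

Emit:
servo_tool(steps=[[[0,0,0.0005],[0,0,0],-1],[[-0.0005,0,0.0005],[0,0,0],-1],[[0,0,0],[0,0,0],-1],[[0,0,0],[0,0,0],-1],[[0,0,0],[0,0,0],-1],[[0,0,0],[0,0,0],-1],[[0,0,0],[0,0,0],-1],[[0,0,0],[0,0,0],-1]])

```text
t: 17.77
ee_pos: [540.3, 23.1, 73.3]
orientation: [0.124, 3.136, 0.0]
ft_force: [-2.9, -1.7, 18.6]
width: 13.0
grasp_force: 30.0
```

Run:
```python
from h import *
d=cam("side"); c=d["color"]; cv2.imwrite("pics/f.png",np.hstack([cv2.resize(c[215:271,274:330],(400,400),interpolation=cv2.INTER_CUBIC),cv2.resize(c[130:190,330:390],(400,400),interpolation=cv2.INTER_CUBIC)]))
o=sensors.get_obs(); print(o["ft_force"],o["ee_pos"])
```

```text
[-2.98916644 -1.10001209 19.15423421] [540.32619393  23.1194117   73.34411621]
```

View pics/f.png

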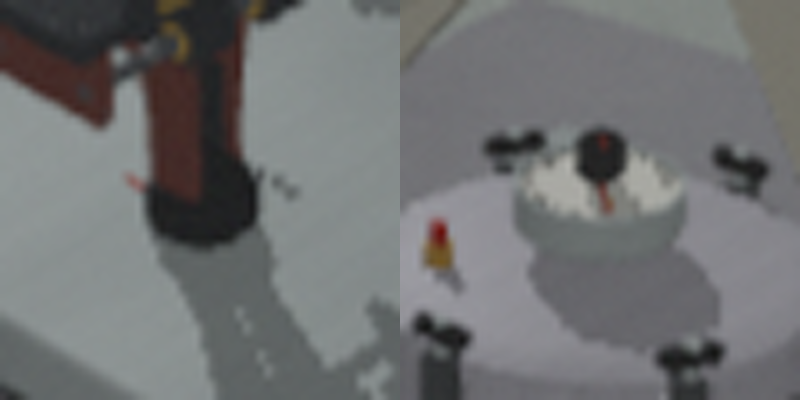

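The knob sits down at the plate (crop (203,205)), still gripped and pressed against the stop at about 19 N. The peak pointer is still at zero. Handing in.

```bash
python3 -c "
from workcell import close_job
print(close_job())"
```

```text
the job is handed in; nothing more can be done
None
```

I handed the job in at about 18 s with the peak pointer back at zero and the burner knob fully on the spindle, held pressed to its stop at about 19 N; the bystanders were never approached, and no verdict was returned.

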